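# Fetch the plug tester from behind the locker's sliding windows

### The arm

A 6-joint arm with a two-finger parallel gripper is mounted at the origin on the work surface. World frame = base frame: x ahead of the robot, y to its left, z up, the work surface at z = 0. Lengths are in m, angles in rad, forces in N, time in s.
With the tool pointing down it reaches from about 0.35 to 0.975 m from the base axis. Payload 4.9 kg.
Tool frame: the origin (TCP) lies at the very end of the fingers, on their centre line; the grasp point (between the pads) lies ctrl.hold_point_z behind it (ctrl.hold_point_z is the distance from the TCP to the grasp point, in m); z points along the fingers, y is the line along which they close (so a half turn about z gives the same grasp; the last joint's range is limited). The gripper opens to 85 mm and grips with 20 to 120 N. Pads are 22 mm wide; open, the fingers measure 114 mm over their backs; the gripper's body (76 mm by 85 mm) begins 54 mm behind the grasp point. The pads swing forward as they close: fully open they stand 13 mm farther back than shut.
Start: joints at [-1.392, 0.053, 1.613, -0, 1.476, -0.119], TCP at [0.183, -0.597, 0.231] pointing down, gripper open.
Joint ranges: [-3.01, 3.01], [-1.01, 2.22], [0.06, 2.58], [-1.02, 4.17], [0.09, 2.62], [-3.14, 3.14]. Speed limits (rad/s): [2.57, 2.57, 3.14, 3.14, 3.14, 3.14].

### API

Orientations are given as a rotation vector (axis times angle).
In Python, from station import ctrl gives the robot as it stands. The module is installed in compiled form; this text tells all that it offers.
- The arm moves only by the tool jog_arm, never from a script. Its argument "deltas" is a list of rows, each a list of 3 entries, a list of its own where there are three numbers: the closure, from -1 (fully open) to 1 (shut), then the shift along the world's x, y, z scaled (see below), then the turn, a rotation vector about the world's x, y, z scaled (see below). A call has 1 to 12 rows; each row is the pose to reach, as a shift and turn from the pose commanded when the call began, turning the shorter way round; what a row does not reach only later rows make up. The controller multiplies each number of a shift by 0.4 m and each number of a turn by 180 degrees. A row lasts 1/12 s, in which the tool goes at most 41.7 mm and 7.16 degrees, less where a joint would pass 70% of its speed; a pose out of reach is approached as far as the arm can. A call with a number of a shift or a turn outside -1 to 1 is refused whole. A call with a gripper value outside its range is refused whole. The fingers move at their own pace and stop on an object; "squeeze" is the grip in N (left out, the last holds). Time passes only in rows, so rows that repeat a pose let the fingers close. It gives the time, the measured TCP pose, the force, the opening and the grip force at its end, in the units of the state.
- ctrl.get_obs(): the state, without advancing time (a new reading comes with each control period).
- ctrl.get_image(name): name is "side" or "top" or "wrist"; returns the picture (480x640x3 uint8, red, green, blue); there is no depth.
- ctrl.get_calibration(name): a dict with "K" (3x3 intrinsics, pixels), "dist_coeffs" ([k1, k2, p1, p2, k3] as OpenCV has them; the pictures are not rectified), "extrinsics" (4x4, takes a point from world to camera coordinates). Camera axes: x right, y down, z forward; pixel columns grow to the right and rows downward; lengths in m; the calibration is good to about 2 mm. A picture is of the moment at which its call begins: read the wrist's pose just before it. get_calibration takes no time and is no camera call; for the wrist camera it gives the pose at the moment of the call.
- ctrl.finish_job(): hands the job in; it is judged then, once.
The state is a dict: "t": time; "q": joint angles; "dq": joint speeds; "effort": joint torques, N m; "tool_pos": TCP position; "tool_rot": TCP orientation; "contact_force": force on the tool from outside, world axes, zero at the start; "wrist_torque": the same for the moment, N m; "opening": finger opening in m; "grip_force": force on a finger pad.
Only numpy, scipy, OpenCV 4.12 (cv2) and the standard library are available. Lean on these libraries where they do the work, as an engineer would, in place of code of your own. Each camera call takes 0.05 s, during which the arm holds its last target. There are 200 camera calls.

### The job

Fetch the plug tester out of the low steel locker: slide the clear window over its bay fully open (the other window may have been left in the way), lift the tester out and lay it down, without dropping it, flat in the steel cradle on the bench with its round pin end towards the cradle's upright end plate. Then leave both windows fully shut. Do not move the cap in the other bay, nor the handset or the white coupling.

Things in the scene. Friction and masses are not known exactly. Their poses are not given: they have to be found in the camera images.
- locker: Low fixed steel box, 180 (x) x 390 (y) x 94 mm. Origin: centre of its underside; y along its length, -x faces the robot. Left bay (y 4 to 190 mm) and right bay (y -190 to -4), 168 mm in x, floor at z = 4 mm, walls to 76. Clear windows close it from above and slide along y on two tracks, one above the other, so each can cover the other bay. Which bay holds the tester varies.
- window_left (a joint): Slide of the left window (clear sheet 5 mm thick, underside at z = 86 mm in the locker, thin aluminium edging), m. 0 = shut: it covers locker y -10 to 190 mm; it opens towards locker -y, up to 0.165 = fully open (then it covers y -175 to 25 mm, over the right bay). Friction about 2 N; it stays where it is left.
- window_right (a joint): Slide of the right window (clear sheet 5 mm thick, underside at z = 78 mm in the locker, passes under the left one), m. 0 = shut: it covers locker y -190 to 10 mm; it opens towards locker +y, up to 0.165 = fully open. Friction about 2 N; it stays where it is left.
- window_left_grip (a point): Grip point of the left window's handle, an upright black fin 30 (x) x 12 (y) mm standing on the sheet, top at z = 128 mm; this point is on the fin's axis 12 mm below its top, 25 mm above the sheet, at locker x = -20 mm, y = 170 mm minus the joint value. Axes as the locker's.
- window_right_grip (a point): Grip point of the right window's handle, an upright black fin 30 (x) x 12 (y) mm on a bracket in front of the locker's front wall, top at z = 128 mm, bracket's top at 83 mm; this point is on the fin's axis 12 mm below its top, at locker x = -118 mm, y = -170 mm plus the joint value. Axes as the locker's.
- tester: Loose plug tester, 130 mm long, 40 mm wide, 40 mm high, about 0.4 kg, lying flat in one bay: a black square grip (85 x 40 x 40 mm, x -65 to 20 mm) with a round metal plug end (diameter 40, x 20 to 65 mm) carrying short brass pins. Origin: centre of its underside, near below its centre of mass; x points towards the pins, z up.
- tester_pins (a point): Centre of the tester's round pin face, 65 mm from its origin along its x, 20 mm above its underside.
- cradle: Fixed steel cradle on the bench: trough along its x, 156 mm long, 58 mm wide inside, grey floor 4 mm thick, side walls 14 mm high and 5 mm thick; at the +x end an upright plate 42 mm high, inner face at x = 74 mm; open at the -x end. Origin: centre of its underside.
- cap: Loose round grey dust cap, diameter 66, 48 mm high, standing in the other bay. Origin: centre of its underside. Bystander.
- handset: Loose black radio handset standing beside the cradle on a 75 x 60 mm foot, 132 mm high plus a stub aerial to 204 mm. Origin: centre of its underside. Bystander.
- coupling: Loose white coupling standing behind the locker, diameter 74, 115 mm high. Origin: centre of its underside. Bystander.
Things that resemble listed ones, but are neither listed nor needed, are in the scene too. Leave any green or purple look-alike of the tester alone.

How it is judged:
On the way, in this order (a step that is already met when the one before it is completed fails the run):
1. the window over the tester's bay is slid open (((y of tester in the frame of locker above 0 m and value of joint window_left above 0.14 m) or (y of tester in the frame of locker below 0 m and value of joint window_right above 0.14 m))), for 0.1 s.
2. the tester lies in the cradle, let go, pins towards the end plate (x of tester in the frame of cradle between -0.03 and 0.02 m and y of tester in the frame of cradle between -0.012 and 0.012 m and z of tester in the frame of cradle below 0.009 m and x of tester_pins in the frame of cradle above 0.025 m and angle between tester's own z axis and vertical below 0.1 rad and linear speed of tester below 0.03 m/s and contact force between the fingers and tester below 0.2 N), for 0.2 s.
At the end, for the whole second after the job is handed in: Tester flat and at rest in the cradle (30 mm back to 20 mm forward of its centre along the trough, 12 mm across, under 9 mm high), pins towards the end plate; both windows within 8 mm of shut; cap, handset, coupling within 30 mm of their starts (x of tester in the frame of cradle between -0.03 and 0.02 m and y of tester in the frame of cradle between -0.012 and 0.012 m and z of tester in the frame of cradle below 0.009 m and x of tester_pins in the frame of cradle above 0.025 m and angle between tester's own z axis and vertical below 0.1 rad and linear speed of tester below 0.03 m/s and value of joint each of window_left, window_right below 0.008 m and distance of each of cap, handset, coupling from where it was at the start of the episode below 0.03 m); the robot touches nothing.
It fails at once if the cap is moved by more than 30 mm (distance of cap from where it was at the start of the episode above 0.03 m).
It fails at once if the handset is moved by more than 30 mm (distance of handset from where it was at the start of the episode above 0.03 m).
It fails at once if the coupling is moved by more than 30 mm (distance of coupling from where it was at the start of the episode above 0.03 m).
It fails at once if the tester is dropped: let go and falling faster than 0.7 m/s (linear speed of tester above 0.7 m/s and contact force between the fingers and tester below 0.1 N).
It also fails if it takes over 70 s, if anything falls off the work surface, if the arm or the gripper's body presses on something with over 40 N, if the wrist force passes 120 N, or if a joint passes its speed limit or range.

## Working session

There is one attempt and no reset: what is moved stays moved. The work goes in short steps, Python scripts to look and compute and a tool call to move; the robot and the scene stay as the last step left them, time stands still between calls to the robot, and variables do not carry over. Pictures are saved under pics/ and viewed, at most 10 in all, crops included, and the job is handed in when it is done.

Besides the shell and the picture viewer there is one more tool, called after "Emit:" as name(argument=value, ...), one argument or row to a line, values as JSON. jog_arm: Moves the arm, as the interface text tells. Its arguments: {"type":"object","properties":{"deltas":{"type":"array","items":{"type":"array"}},"squeeze":{"type":"number"}},"required":["deltas"]}

```bash
mkdir -p pics
python3 - <<'E'
from station import ctrl
import cv2
o=ctrl.get_obs(); print(o['t'],o['tool_pos'],o['tool_rot'],o['opening'],ctrl.hold_point_z)
for n in ('top','side'):
    cv2.imwrite(f'pics/{n}0.png',ctrl.get_image(n)[:,:,::-1]); c=ctrl.get_calibration(n); print(n,c)
E
```

```text
0.0 [ 0.18325643 -0.59687473  0.23006086] [-3.1047958e+00 -4.6572028e-01  4.3962674e-05] 0.0855985360008015 0.0187
top {'K': array([[451.96113134,   0.        , 313.32208136],
       [  0.        , 451.96113134, 240.53364977],
       [  0.        ,   0.        ,   1.        ]]), 'dist_coeffs': array([-0.11049205,  0.        ,  0.        ,  0.        ,  0.        ]), 'extrinsics': array([[ 0.00532184, -0.99988115, -0.0144693 , -0.08569662],
       [-0.99399577, -0.00370802, -0.1093557 ,  0.59892444],
       [ 0.10928905,  0.0149644 , -0.99389736,  1.1333491 ],
       [ 0.        ,  0.        ,  0.        ,  1.        ]])}
side {'K': array([[478.95767322,   0.        , 319.07031079],
       [  0.        , 478.95767322, 237.21484433],
       [  0.        ,   0.        ,   1.        ]]), 'dist_coeffs': array([-0.11641743,  0.        ,  0.        ,  0.        ,  0.        ]), 'extrinsics': array([[-0.81266147, -0.5827102 , -0.00549234,  0.42859485],
       [-0.35725576,  0.50563921, -0.78530078,  0.3382532 ],
       [ 0.46037991, -0.63622151, -0.61909008,  0.76323197],
       [ 0.        ,  0.        ,  0.        ,  1.        ]])}
```

View pics/top0.png

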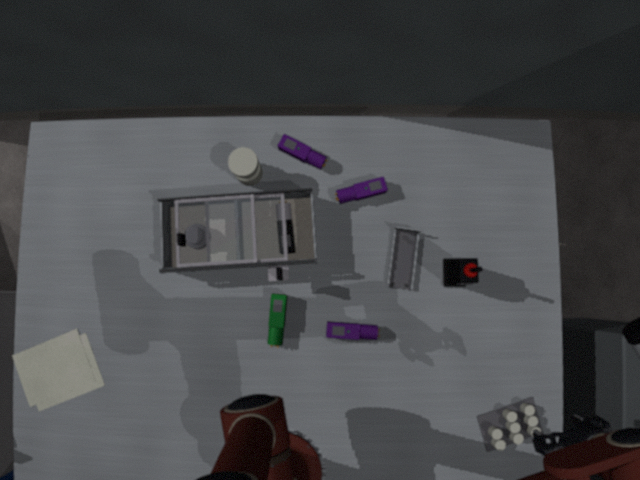

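View pics/side0.png

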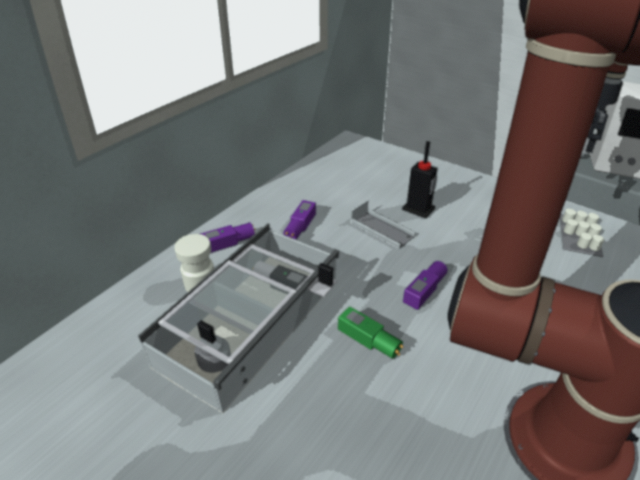

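The top view shows the locker at (160–315, 190–270), with the cap at (197,236) in the left bay and a black object at (288,236) in the right bay. The left handle is at (182,239), the right handle at (279,273), and the cradle at (404,258). Tester candidates are:
- black object in the right bay (288,236)
- purple (302,151), (362,190) and (352,331)
- green (277,318)

By the description I choose the black one, and I'll check it in an enlarged crop.

Run:
```python
import cv2,numpy as np
a=cv2.imread('pics/top0.png'); 
c=cv2.resize(a[180:300,150:330],None,fx=4.4,fy=4.4,interpolation=cv2.INTER_CUBIC)
c=np.clip(c.astype(float)*1.6,0,255).astype('uint8'); cv2.imwrite('pics/c1.png',c)
c=cv2.resize(a[210:310,380:500],None,fx=6,fy=6,interpolation=cv2.INTER_CUBIC)
c=np.clip(c.astype(float)*1.6,0,255).astype('uint8'); cv2.imwrite('pics/c2.png',c)
```

```text
(no output)
```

View pics/c1.png

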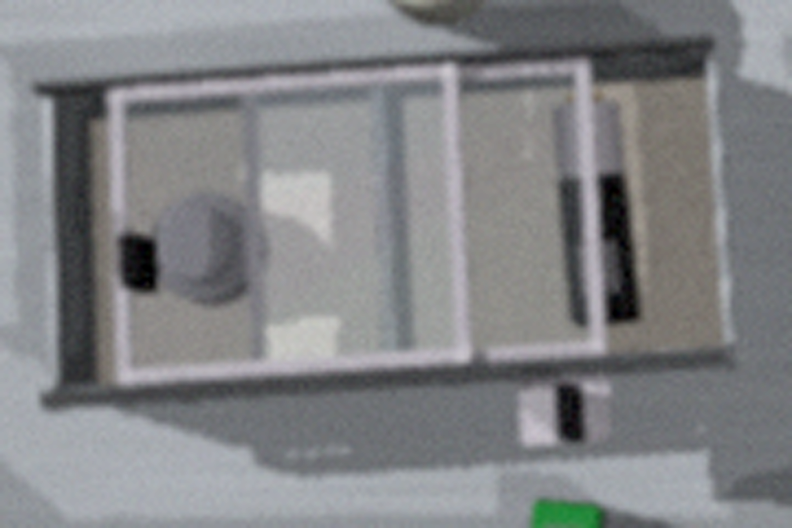

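View pics/c2.png

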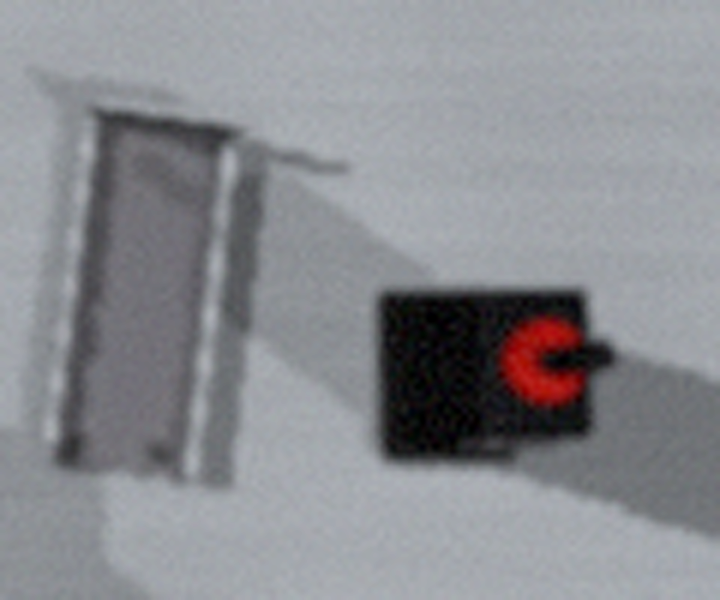

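The crop shows the black tester under the right window in the right bay, with its round metal end and pins at the top (+x). The right window is partly open and the left window is slightly open. The cradle's end plate is also at the top (far) end, at crop px (170,115).

```bash
cat > h.py <<'E'
from station import ctrl
import cv2,numpy as np
from scipy.optimize import least_squares
def proj(cal,P):
    E=cal['extrinsics']; return cv2.projectPoints(np.array(P,float).reshape(-1,3),cv2.Rodrigues(E[:3,:3])[0],E[:3,3],cal['K'],cal['dist_coeffs'])[0].reshape(-1,2)
def ray(cal,px,z):
    E=cal['extrinsics']; u=cv2.undistortPoints(np.array(px,float).reshape(-1,1,2),cal['K'],cal['dist_coeffs']).reshape(-1,2)
    R=E[:3,:3]; c=-R.T@E[:3,3]; d=np.c_[u,np.ones(len(u))]@R
    return c+d*((z-c[2])/d[:,2])[:,None]
def w(p,P):
    P=np.array(P,float).reshape(-1,3); c,s=np.cos(p[2]),np.sin(p[2])
    return np.c_[p[0]+c*P[:,0]-s*P[:,1],p[1]+s*P[:,0]+c*P[:,1],P[:,2]]
def inv(p,W):
    c,s=np.cos(p[2]),np.sin(p[2]);d=np.asarray(W)[:,:2]-p[:2]; return np.c_[c*d[:,0]+s*d[:,1],-s*d[:,0]+c*d[:,1]]
def fit(cal,px,P,p0):
    r=least_squares(lambda p:(proj(cal,w(p,P))-px).ravel(),p0); return r.x,r.fun.reshape(-1,2)
E
python3 - <<'E'
from h import *
np.set_printoptions(precision=4,suppress=True)
c=ctrl.get_calibration('top')
A=lambda L:np.array(L)/4.4+[150,180]; B=lambda L:np.array(L)/6+[380,210]
L,r=fit(c,A([(38,88),(712,42),(732,355),(45,403)]),[(.09,.195,.094),(.09,-.195,.094),(-.09,-.195,.094),(-.09,.195,.094)],[.6,.1,0]); print('locker',L,r)
print('hl',inv(L,ray(c,A([(138,262)]),.128)), 'hr',inv(L,ray(c,A([(570,412)]),.128)))
print('edges L',inv(L,ray(c,A([(118,240),(458,210)]),.091)),'R',inv(L,ray(c,A([(592,210)]),.083)))
t=ray(c,A([(575,323),(636,318),(560,178),(623,175),(565,100),(612,97)]),.044); print('tester top',t,inv(L,t))
k=ray(c,B([(90,140),(50,455),(232,140),(192,475)]),.014);print('cradle',k, ray(c,B([(97,108),(240,130)]),.042))
print('cap',inv(L,ray(c,A([(205,240)]),.052)),'handset',ray(c,B([(380,460),(590,430),(380,295)]),.132))
E
```

```text
locker [0.6177 0.1071 0.0708] [[-0.918  -0.0127]
 [ 0.6042 -0.6862]
 [ 0.8889  0.6642]
 [-0.6558 -0.0532]]
hl [[-0.0188  0.1268]] hr [[-0.1152 -0.1046]]
edges L [[-0.0005  0.1492]
 [ 0.0032 -0.0451]] R [[-0.0008 -0.1197]]
tester top [[ 0.5647 -0.0001  0.044 ]
 [ 0.5677 -0.0355  0.044 ]
 [ 0.6496  0.0098  0.044 ]
 [ 0.6515 -0.027   0.044 ]
 [ 0.6959  0.0076  0.044 ]
 [ 0.6977 -0.0201  0.044 ]] [[-0.0604 -0.1033]
 [-0.0599 -0.1387]
 [ 0.025  -0.0994]
 [ 0.0242 -0.1362]
 [ 0.071  -0.1049]
 [ 0.0709 -0.1326]]
cradle [[ 0.6211 -0.2972  0.014 ]
 [ 0.4838 -0.278   0.014 ]
 [ 0.6214 -0.3598  0.014 ]
 [ 0.4752 -0.3397  0.014 ]] [[ 0.6314 -0.2957  0.042 ]
 [ 0.6222 -0.3572  0.042 ]]
cap [[0.0016 0.1096]] handset [[ 0.4806 -0.39    0.132 ]
 [ 0.4922 -0.4743  0.132 ]
 [ 0.5453 -0.3914  0.132 ]]
```

Findings so far:
- Locker: (0.618, 0.107), yaw 0.071.
- Windows: left open about 43 mm, right about 65 mm.
- Tester: around (0.631, −0.012), yaw 0.09, pins towards +x.

First I'll shut the left window.

Emit:
jog_arm(
  deltas=[
    [-1,[0.1,0.19,0.05],[0,0,-0.03]],
    [-1,[0.2,0.38,0.05],[0,0,-0.072]],
    [-1,[0.5,0.975,0.05],[0,0,-0.072]],
    [-1,[0.5,0.975,0.05],[0,0,-0.072]],
    [-1,[0.5,0.975,0.05],[0,0,-0.072]],
    [-1,[0.5,0.975,0.05],[0,0,-0.072]],
    [-1,[0.5,0.975,0.05],[0,0,-0.072]],
    [-1,[0.5,0.975,0.05],[0,0,-0.072]],
    [-1,[0.5,0.975,0.05],[0,0,-0.072]],
    [-1,[0.5,0.975,0.05],[0,0,-0.072]],
    [-1,[0.5,0.975,0.05],[0,0,-0.072]],
    [-1,[0.5,0.975,0.05],[0,0,-0.072]],
  ],
  squeeze=30,
)

```text
t: 1.1
tool_pos: [0.3846, -0.2039, 0.2511]
tool_rot: [-3.138, -0.122, -0.001]
contact_force: [0.5, -1.3, -0.4]
opening: 0.0851
grip_force: 0.0
```

Emit:
jog_arm(
  deltas=[
    [-1,[0.1,0.19,0],[0,0,0]],
    [-1,[0.515,0.98,0],[0,0,0]],
    [-1,[0.515,0.98,0],[0,0,0]],
    [-1,[0.515,0.98,0],[0,0,0]],
    [-1,[0.515,0.98,0],[0,0,0]],
    [-1,[0.515,0.98,0],[0,0,0]],
    [-1,[0.515,0.98,0],[0,0,0]],
    [-1,[0.515,0.98,0],[0,0,0]],
    [-1,[0.515,0.98,0],[0,0,0]],
    [-1,[0.515,0.98,0],[0,0,0]],
    [-1,[0.515,0.98,0],[0,0,0]],
    [-1,[0.515,0.98,0],[0,0,0]],
  ],
)

```text
t: 2.1
tool_pos: [0.5906, 0.1878, 0.2499]
tool_rot: [-3.138, -0.118, 0.002]
contact_force: [-1.6, -0.5, 0.1]
opening: 0.0855
grip_force: 0.0
```

Run:
```python
from h import *
c=ctrl.get_calibration('wrist'); im=ctrl.get_image('wrist'); np.savez('w1.npz',**c)
cv2.imwrite('pics/w1.png',np.clip(im[:,:,::-1]*1.4,0,255).astype('uint8')); print(ctrl.get_obs()['tool_pos'])
L=[.6177,.1071,.0708]
print(proj(c,w(L,[(-.02,.127,.128),(-.02,.13,.091)])))
```

```text
[0.58983195 0.1857859  0.24998444]
[[253.91333719 229.5188922 ]
 [257.40533029 216.37187328]]
```

View pics/w1.png

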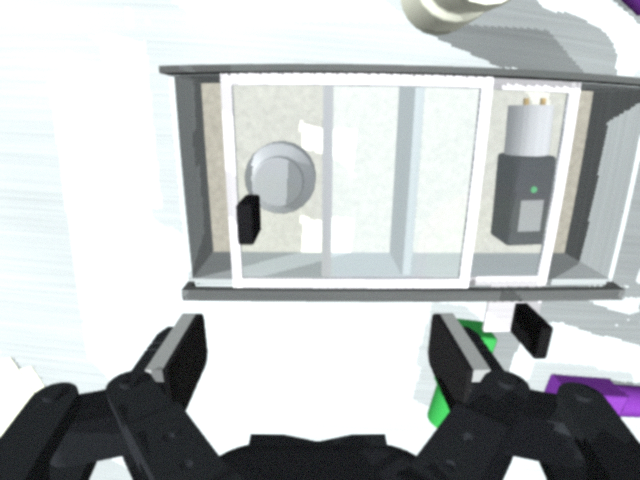

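The wrist view shows the left fin at (247,219), right fin at (531,329), tester at (525,170) with its pins at the top, and cap at (280,177). I'll refine the locker fit from this view.

Run:
```python
from h import *
np.set_printoptions(precision=4,suppress=True)
c=dict(np.load('w1.npz'))
L,r=fit(c,np.array([(161,67),(184,298),(622,297)]),[(.09,.195,.094),(-.09,.195,.094),(-.09,-.195,.094)],[.6177,.1071,.07]); print('locker',L,r)
for l in (L,[.6177,.1071,.0708]):
  print('hl',inv(l,ray(c,[(243,220)],.128)),'hr',inv(l,ray(c,[(541,331)],.128)),'edges',inv(l,ray(c,[(237,180),(480,180)],.091)),inv(l,ray(c,[(558,180)],.083)))
print('fins world',ray(c,[(243,220),(541,331)],.128))
t=ray(c,[(493,242),(543,244),(504,154),(555,155),(509,106),(552,106)],.044);print(t)
print('cap',ray(c,[(281,181)],.052))
```

```text
locker [0.6172 0.1083 0.0637] [[-0.1336  1.6154]
 [-1.4597 -2.1304]
 [ 2.0158  0.6764]]
hl [[-0.0136  0.133 ]] hr [[-0.1019 -0.0982]] edges [[ 0.0085  0.1435]
 [ 0.0111 -0.0461]] [[ 0.0116 -0.1158]]
hl [[-0.0131  0.1344]] hr [[-0.1031 -0.0963]] edges [[ 0.0091  0.1447]
 [ 0.0103 -0.0449]] [[ 0.0103 -0.1146]]
fins world [[0.5952 0.2402 0.128 ]
 [0.5217 0.0038 0.128 ]]
[[ 0.5678  0.0182  0.044 ]
 [ 0.5695 -0.0325  0.044 ]
 [ 0.6502  0.0251  0.044 ]
 [ 0.6539 -0.0231  0.044 ]
 [ 0.6913  0.0288  0.044 ]
 [ 0.6956 -0.0104  0.044 ]]
cap [[0.6115 0.2211 0.052 ]]
```

Emit:
jog_arm(
  deltas=[
    [-1,[0,0.08,0],[0,0,0]],
    [-1,[0,0.125,-0.05],[0,0,0]],
    [-1,[0,0.125,-0.15],[0,0,0]],
    [-1,[0,0.125,-0.25],[0,0,0]],
    [-1,[0,0.125,-0.33],[0,0,0]],
    [-1,[0,0.125,-0.3675],[0,0,0]],
    [1,[0,0.125,-0.3675],[0,0,0]],
    [1,[0,0.125,-0.3675],[0,0,0]],
    [1,[0,0.125,-0.3675],[0,0,0]],
    [1,[0,0.125,-0.3675],[0,0,0]],
    [1,[0,0.125,-0.3675],[0,0,0]],
    [1,[0,0.125,-0.3675],[0,0,0]],
  ],
  squeeze=30,
)

```text
t: 3.15
tool_pos: [0.5907, 0.2354, 0.1068]
tool_rot: [-3.137, -0.112, -0.006]
contact_force: [1.1, 4.3, 1.6]
opening: 0.0119
grip_force: 1.2
```

Emit:
jog_arm(
  deltas=[
    [1,[0,0,0],[0,0,0]],
    [1,[-0.002,0.03,0],[0,0,0]],
    [1,[-0.004,0.06,0],[0,0,0]],
    [1,[-0.006,0.085,0],[0,0,0]],
    [1,[-0.007,0.1,0],[0,0,0]],
    [1,[-0.007,0.105,0],[0,0,0]],
    [1,[-0.007,0.11,0],[0,0,0]],
    [1,[-0.007,0.11,0],[0,0,0]],
  ],
)

```text
t: 3.82
tool_pos: [0.5877, 0.2784, 0.1068]
tool_rot: [3.138, 0.113, 0.004]
contact_force: [-2.1, -3.2, 7.4]
opening: 0.0115
grip_force: 32.4
```

Run:
```python
from h import *
o=ctrl.get_obs(); print(o['tool_pos'],o['contact_force'],o['grip_force'],o['opening'])
```

```text
[0.58770599 0.27844867 0.10682374] [-2.0639476  -3.15797548  7.42255263] 32.43905782699585 0.011498514064339622
```

Emit:
jog_arm(
  deltas=[
    [1,[0,0.007,0],[0,0,0]],
    [1,[0,0.014,0],[0,0,0]],
    [1,[0,0.014,0],[0,0,0]],
  ],
)

```text
t: 4.07
tool_pos: [0.5877, 0.2785, 0.1067]
tool_rot: [3.127, 0.112, -0.0]
contact_force: [-4.4, -20.2, 12.6]
opening: 0.0114
grip_force: 33.8
```

The left window is at its stop, so it is shut. Now the right fin.

Emit:
jog_arm(
  deltas=[
    [-1,[0,-0.015,0],[0,0,0]],
    [-1,[0,-0.015,0],[0,0,0]],
    [-1,[0,-0.015,0],[0,0,0]],
    [-1,[0,-0.015,0.08],[0,0,0]],
    [-1,[0,-0.015,0.17],[0,0,0]],
    [-1,[-0.03,-0.1,0.17],[0,0,0]],
    [-1,[-0.186,-0.717,0.17],[0,0,0]],
    [-1,[-0.186,-0.717,0.17],[0,0,0]],
    [-1,[-0.186,-0.717,0.17],[0,0,0]],
    [-1,[-0.186,-0.717,0.17],[0,0,0]],
    [-1,[-0.186,-0.717,0.17],[0,0,0]],
    [-1,[-0.186,-0.717,0.17],[0,0,0]],
  ],
)

```text
t: 5.07
tool_pos: [0.5125, 0.0008, 0.1722]
tool_rot: [-3.139, -0.115, -0.001]
contact_force: [1.7, 0.3, -0.2]
opening: 0.0854
grip_force: 0.0
```

Emit:
jog_arm(
  deltas=[
    [-1,[0,0,0],[0,0,0]],
    [-1,[0,0,-0.06],[0,0,0]],
    [-1,[0,0,-0.12],[0,0,0]],
    [-1,[0,0,-0.17],[0,0,0]],
    [1,[0,0,-0.17],[0,0,0]],
    [1,[0,0,-0.17],[0,0,0]],
    [1,[0,0,-0.17],[0,0,0]],
    [1,[0,0,-0.17],[0,0,0]],
    [1,[0,0,-0.17],[0,0,0]],
    [1,[0,0,-0.17],[0,0,0]],
    [1,[0,0,-0.17],[0,0,0]],
  ],
)

```text
t: 5.98
tool_pos: [0.5144, 0.0015, 0.106]
tool_rot: [3.139, 0.112, 0.004]
contact_force: [1.1, -1.5, 3.2]
opening: 0.0114
grip_force: 32.6
```

Emit:
jog_arm(
  deltas=[
    [1,[-0.002,0.03,0],[0,0,0]],
    [1,[-0.005,0.07,0],[0,0,0]],
    [1,[-0.008,0.11,0],[0,0,0]],
    [1,[-0.01,0.15,0],[0,0,0]],
    [1,[-0.013,0.19,0],[0,0,0]],
    [1,[-0.015,0.22,0],[0,0,0]],
    [1,[-0.016,0.235,0],[0,0,0]],
    [1,[-0.017,0.245,0],[0,0,0]],
    [1,[-0.017,0.255,0],[0,0,0]],
    [1,[-0.017,0.255,0],[0,0,0]],
  ],
)

```text
t: 6.82
tool_pos: [0.5076, 0.0974, 0.106]
tool_rot: [3.123, 0.113, 0.001]
contact_force: [-1.3, -26.9, 7.0]
opening: 0.0112
grip_force: 35.6
```

Emit:
jog_arm(
  deltas=[
    [-1,[0,-0.008,0],[0,0,0]],
    [-1,[0,-0.008,0],[0,0,0]],
    [-1,[0,-0.008,0],[0,0,0]],
    [-1,[0,-0.008,0.09],[0,0,0]],
    [-1,[0,-0.008,0.19],[0,0,0]],
    [-1,[0.137,-0.275,0.36],[0,0,0]],
    [-1,[0.137,-0.275,0.36],[0,0,0]],
    [-1,[0.137,-0.275,0.36],[0,0,0]],
    [-1,[0.137,-0.275,0.36],[0,0,0]],
    [-1,[0.137,-0.275,0.36],[0,0,0]],
    [-1,[0.137,-0.275,0.36],[0,0,0]],
    [-1,[0.137,-0.275,0.36],[0,0,0]],
  ],
)

```text
t: 7.82
tool_pos: [0.5602, -0.0049, 0.2465]
tool_rot: [-3.138, -0.114, 0.005]
contact_force: [1.0, 0.9, -0.6]
opening: 0.0853
grip_force: 0.0
```

Run:
```python
from h import *
c=ctrl.get_calibration('wrist'); im=ctrl.get_image('wrist'); np.savez('w2.npz',**c)
cv2.imwrite('pics/w2.png',np.clip(im[:,:,::-1]*1.3,0,255).astype('uint8')); print(ctrl.get_obs()['tool_pos'])
```

```text
[ 0.56001949 -0.00474469  0.24631818]
```

View pics/w2.png

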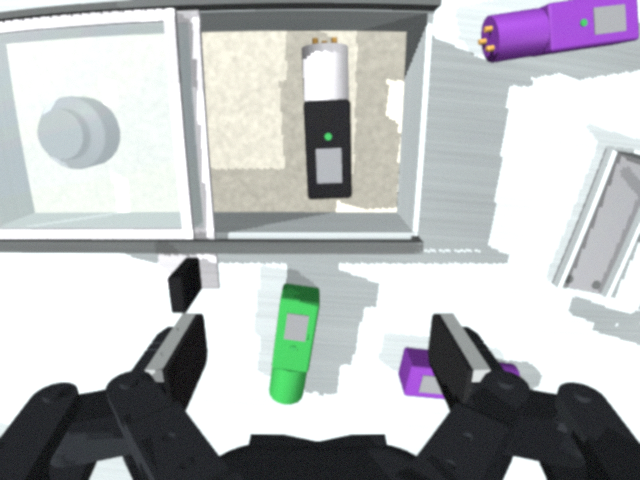

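The right bay is open. The tester's black top has corners at (308,199), (352,196), (304,102) and (350,99), with the pins at the top (325,41). The cradle is at the right edge.

Run:
```python
from h import *
np.set_printoptions(precision=4,suppress=True)
c=dict(np.load('w2.npz'))
T,r=fit(c,np.array([(308,199),(352,196),(304,102),(350,99)]),[(-.065,.02,.044),(-.065,-.02,.044),(.02,.02,.044),(.02,-.02,.044)],[.63,-.012,.08]); print('tester',T,r)
print('R fin',ray(c,[(182,285)],.128))
k=ray(c,[(612,152),(560,285)],.014); print(k)
```

```text
tester [ 0.6318 -0.0085  0.1159] [[ 0.0114  0.7001]
 [ 0.5961  1.8025]
 [-1.1524 -1.5179]
 [ 0.5811 -0.6544]]
R fin [[0.5129 0.0916 0.128 ]]
[[ 0.6303 -0.2923  0.014 ]
 [ 0.4856 -0.2742  0.014 ]]
```

Emit:
jog_arm(
  deltas=[
    [-0.7,[0.09,-0.006,0],[0,0,0.0087]],
    [-0.7,[0.172,-0.013,0],[0,0,0.0087]],
    [-0.7,[0.172,-0.013,-0.1],[0,0,0.0087]],
    [-0.7,[0.172,-0.013,-0.2],[0,0,0.0087]],
    [-0.7,[0.172,-0.013,-0.3],[0,0,0.0087]],
    [-0.7,[0.172,-0.013,-0.36],[0,0,0.0087]],
    [-0.7,[0.172,-0.013,-0.36],[0,0,0.0087]],
  ],
)

```text
t: 8.45
tool_pos: [0.6236, -0.0091, 0.0949]
tool_rot: [-3.134, -0.158, 0.025]
contact_force: [-1.5, 0.4, -0.7]
opening: 0.0722
grip_force: 0.0
```

Run:
```python
from h import *
o=ctrl.get_obs(); print(o['tool_pos'],o['tool_rot'],o['contact_force'],o['opening'])
```

```text
[ 0.62357743 -0.00908464  0.09486873] [-3.13423793 -0.15795694  0.02483794] [-1.53404321  0.42345987 -0.69221599] 0.07218977047856752
```

Emit:
jog_arm(
  deltas=[
    [-0.7,[0,0,0],[0,0,0]],
    [-0.7,[0,0,-0.05],[0,0,0]],
    [-0.7,[0,0,-0.1],[0,0,0]],
    [-0.7,[0,0,-0.1],[0,0,0]],
    [-0.7,[0,0,-0.1],[0,0,0]],
  ],
)

```text
t: 8.87
tool_pos: [0.6306, -0.011, 0.0659]
tool_rot: [3.138, 0.156, 0.002]
contact_force: [0.3, -0.4, 0.4]
opening: 0.0729
grip_force: 0.0
```

Emit:
jog_arm(
  deltas=[
    [-0.7,[0,0,-0.06],[0,0,0]],
    [-0.7,[0,0,-0.11],[0,0,0]],
    [-0.7,[0,0,-0.13],[0,0,0]],
    [-0.7,[0,0,-0.13],[0,0,0]],
    [1,[0,0,-0.13],[0,0,0]],
    [1,[0,0,-0.13],[0,0,0]],
    [1,[0,0,-0.13],[0,0,0]],
    [1,[0,0,-0.13],[0,0,0]],
    [1,[0,0,-0.13],[0,0,0]],
    [1,[0,0,-0.13],[0,0,0]],
  ],
  squeeze=50,
)

```text
t: 9.7
tool_pos: [0.632, -0.0117, 0.0148]
tool_rot: [3.137, 0.155, 0.006]
contact_force: [-0.5, 0.2, 6.0]
opening: 0.0391
grip_force: 53.3
```

Emit:
jog_arm(
  deltas=[
    [1,[0,0,0.02],[0,0,0]],
    [1,[0,0,0.08],[0,0,0]],
    [1,[0,0,0.16],[0,0,0]],
    [1,[0,0,0.24],[0,0,0]],
    [1,[0,0,0.32],[0,0,0]],
    [1,[0,0,0.4],[0,0,0]],
    [1,[-0.03,-0.07,0.48],[0,0,-0.02]],
    [1,[-0.06,-0.15,0.55],[0,0,-0.04]],
    [1,[-0.09,-0.23,0.5875],[0,0,-0.06]],
    [1,[-0.12,-0.31,0.5875],[0,0,-0.075]],
    [1,[-0.15,-0.39,0.5875],[0,0,-0.075]],
    [1,[-0.18,-0.46,0.5875],[0,0,-0.075]],
  ],
)

```text
t: 10.7
tool_pos: [0.5566, -0.1973, 0.2472]
tool_rot: [3.133, -0.216, -0.001]
contact_force: [0.5, -0.8, -2.9]
opening: 0.0393
grip_force: 52.3
```

Emit:
jog_arm(
  deltas=[
    [1,[0,0,0],[0,0,0]],
    [1,[0,0,0],[0,0,0]],
  ],
)

```text
t: 10.87
tool_pos: [0.5567, -0.1967, 0.2464]
tool_rot: [-3.133, 0.22, 0.003]
contact_force: [-0.1, 0.5, -2.7]
opening: 0.0399
grip_force: 52.4
```

Run:
```python
from h import *
c=ctrl.get_calibration('wrist'); o=ctrl.get_obs(); im=ctrl.get_image('wrist'); np.savez('w3.npz',**c)
cv2.imwrite('pics/w3.png',np.clip(im[:,:,::-1]*1.3,0,255).astype('uint8')); print(o['tool_pos'],o['tool_rot'],o['opening'])
```

```text
[ 0.55669003 -0.19669641  0.24635375] [-3.13320772e+00  2.19529331e-01  3.11320087e-03] 0.03987657102597574
```

View pics/w3.png

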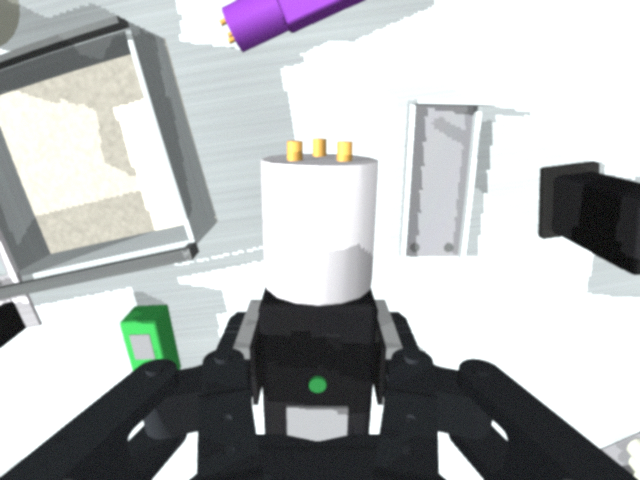

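The cradle spans columns 400–482 and rows 103–256, with the end plate at the top and the handset to the right at (575,195). The tester is held straight, pins at the top.

Run:
```python
from h import *
np.set_printoptions(precision=4,suppress=True)
c=dict(np.load('w3.npz'))
T,r=fit(c,np.array([(411,108),(404,253),(478,110),(465,254)]),[(.074,.0315,.014),(-.078,.0315,.014),(.074,-.0315,.014),(-.078,-.0315,.014)],[.554,-.318,-.135]); print('cradle',T,r)
p=[.554,-.318,-.135]; print(proj(c,w(p,[(.074,.0315,.014),(-.078,.0315,.014),(.074,-.0315,.014),(-.078,-.0315,.014)])))
t=cv2.imread('pics/top0.png')
ct=ctrl.get_calibration('top')
for q in (p,T): print(proj(ct,w(q,[(.074,.0315,.014),(-.078,.0315,.014),(.074,-.0315,.014),(-.078,-.0315,.014)]))*6-[380*6,210*6])
print('tester pins edges',ray(c,[(262,160),(378,160)],.246))
```

```text
cradle [ 0.555  -0.3168 -0.1215] [[ 0.2976 -3.5447]
 [ 0.0192  6.7379]
 [ 0.5369 -5.5385]
 [-0.7109  4.5041]]
[[413.7352 104.8848]
 [404.2193 260.0771]
 [480.8046 105.8615]
 [464.3802 259.6068]]
[[ 88.6484 116.3876]
 [ 46.0057 461.4979]
 [230.4511 136.1875]
 [189.7125 481.2592]]
[[ 83.6116 114.8639]
 [ 45.5849 460.564 ]
 [225.6361 132.7634]
 [189.5131 478.3782]]
tester pins edges [[ 0.6224 -0.1863  0.246 ]
 [ 0.6165 -0.2277  0.246 ]]
```

Emit:
jog_arm(
  deltas=[
    [1,[-0.006,-0.08,0],[0,0,0.001]],
    [1,[-0.012,-0.16,0],[0,0,0.002]],
    [1,[-0.016,-0.24,0],[0,0,0.003]],
    [1,[-0.019,-0.3,0],[0,0,0.003]],
    [1,[-0.019,-0.3,-0.08],[0,0,0.003]],
    [1,[-0.019,-0.3,-0.16],[0,0,0.003]],
    [1,[-0.019,-0.3,-0.24],[0,0,0.003]],
    [1,[-0.019,-0.3,-0.32],[0,0,0.003]],
    [1,[-0.019,-0.3,-0.4],[0,0,0.003]],
    [1,[-0.019,-0.3,-0.46],[0,0,0.003]],
    [1,[-0.019,-0.3,-0.5],[0,0,0.003]],
    [1,[-0.019,-0.3,-0.5],[0,0,0.003]],
  ],
)

```text
t: 11.92
tool_pos: [0.5477, -0.3116, 0.0413]
tool_rot: [-3.129, 0.196, 0.014]
contact_force: [-1.6, 0.7, -5.2]
opening: 0.0392
grip_force: 52.5
```

Emit:
jog_arm(
  deltas=[
    [1,[0,0,-0.02],[0,0,0]],
    [1,[0,0,-0.03],[0,0,0]],
    [1,[0,0,-0.03],[0,0,0]],
  ],
)

```text
t: 12.17
tool_pos: [0.5511, -0.3152, 0.0357]
tool_rot: [3.135, -0.199, 0.001]
contact_force: [0.6, 0.7, -3.0]
opening: 0.0392
grip_force: 52.7
```

Run:
```python
from h import *
c=ctrl.get_calibration('side'); im=ctrl.get_image('side'); o=ctrl.get_obs(); print(o['tool_pos'],o['tool_rot'],o['contact_force'])
u,v=proj(c,[.55,-.317,.03])[0].astype(int); print(u,v)
cv2.imwrite('pics/s3.png',cv2.resize(im[max(v-75,0):v+75,u-100:u+100,::-1],None,fx=4,fy=4,interpolation=cv2.INTER_CUBIC))
```

```text
[ 0.55118784 -0.31553405  0.03625798] [ 3.13457653e+00 -1.98980553e-01  1.72345398e-03] [-0.54044773  0.25412868 -3.12386436]
385 220
```

View pics/s3.png

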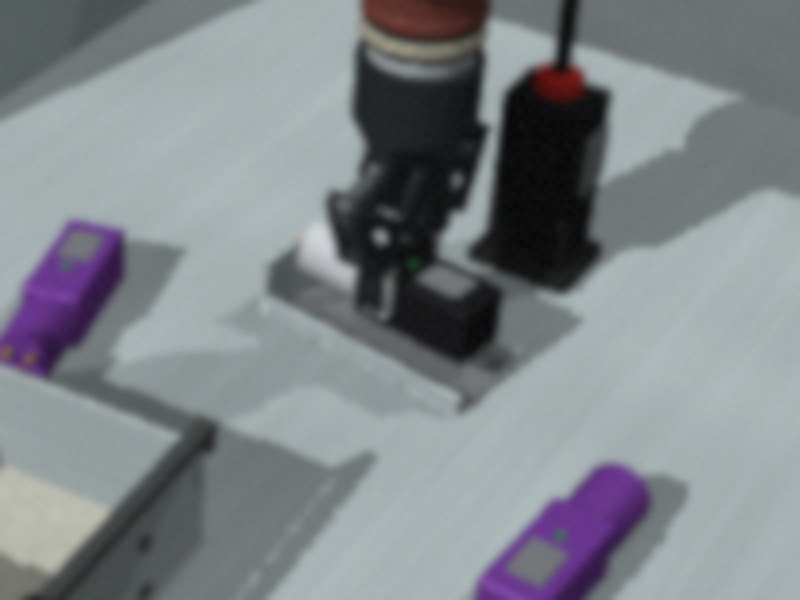

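The side view shows the tester above the trough and aligned with it, the round end towards the end plate, and the handset clear. Now the final descent.

Emit:
jog_arm(
  deltas=[
    [1,[-0.002,-0.002,-0.015],[0,0,0]],
    [1,[-0.004,-0.003,-0.03],[0,0,0]],
    [1,[-0.004,-0.003,-0.04],[0,0,0]],
    [1,[-0.004,-0.003,-0.044],[0,0,0]],
    [1,[-0.004,-0.003,-0.044],[0,0,0]],
  ],
)

```text
t: 12.63
tool_pos: [0.5483, -0.3163, 0.0168]
tool_rot: [-3.134, 0.2, 0.002]
contact_force: [-0.7, 0.6, -3.8]
opening: 0.0394
grip_force: 52.7
```

Emit:
jog_arm(
  deltas=[
    [1,[0,0,-0.004],[0,0,0]],
    [1,[0,0,-0.005],[0,0,0]],
    [1,[0,0,-0.005],[0,0,0]],
  ],
)

```text
t: 12.88
tool_pos: [0.549, -0.3167, 0.0157]
tool_rot: [3.135, -0.2, 0.0]
contact_force: [0.8, -0.3, -3.5]
opening: 0.0392
grip_force: 52.7
```

Emit:
jog_arm(
  deltas=[
    [1,[0,0,-0.002],[0,0,0]],
    [-0.3,[0,0,-0.002],[0,0,0]],
    [-0.3,[0,0,-0.002],[0,0,0]],
    [-0.3,[0,0,0],[0,0,0]],
    [-0.3,[0,0,0],[0,0,0]],
    [-0.3,[0,0,0],[0,0,0]],
  ],
)

```text
t: 13.38
tool_pos: [0.5493, -0.317, 0.0164]
tool_rot: [3.135, -0.2, 0.002]
contact_force: [0.2, -0.1, -0.2]
opening: 0.0558
grip_force: 0.0
```

Emit:
jog_arm(
  deltas=[
    [-0.3,[0,0,0.05],[0,0,0]],
    [-0.3,[0,0,0.13],[0,0,0]],
    [-0.3,[0,0,0.23],[0,0,0]],
    [-1,[0,0,0.33],[0,0,0]],
    [-1,[0,0,0.43],[0,0,0]],
    [-1,[-0.05,0.02,0.5],[0,0,0]],
    [-1,[-0.13,0.05,0.55],[0,0,0]],
    [-1,[-0.15,0.05,0.55],[0,0,0]],
    [-1,[-0.15,0.05,0.55],[0,0,0]],
    [-1,[-0.15,0.05,0.55],[0,0,0]],
  ],
)

```text
t: 14.22
tool_pos: [0.4887, -0.2966, 0.2352]
tool_rot: [-3.135, 0.201, -0.0]
contact_force: [-1.0, -0.2, 0.2]
opening: 0.0855
grip_force: 0.0
```

Run:
```python
from h import *
c=ctrl.get_calibration('wrist'); o=ctrl.get_obs(); im=ctrl.get_image('wrist'); np.savez('w4.npz',**c)
cv2.imwrite('pics/w4.png',np.clip(im[:,:,::-1]*1.1,0,255).astype('uint8')); print(o['tool_pos'],o['tool_rot'],o['opening'])
```

```text
[ 0.48870683 -0.29659456  0.23523321] [-3.13509255e+00  2.00504367e-01 -2.76500289e-04] 0.08545387267965479
```

View pics/w4.png

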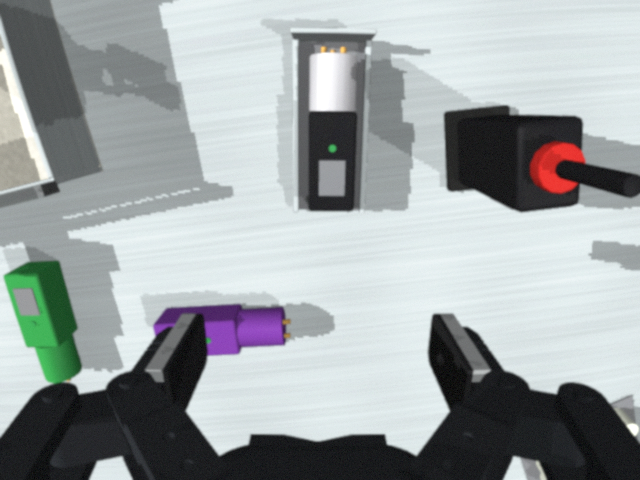

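The tester lies centred in the cradle, columns 308–356, with the pins at row 47 next to the end plate at row 35. Now I'll shut the right window: go above its fin at (0.508, 0.097).

Run:
```python
from h import *
np.set_printoptions(precision=4,suppress=True)
c=dict(np.load('w4.npz'))
P=[(-.065,.02,.044),(-.065,-.02,.044),(.02,.02,.044),(.02,-.02,.044)]
T,r=fit(c,np.array([(308,210),(355,210),(308,113),(356,113)]),P,[.55,-.317,-.13]);print(T,r)
C,r=fit(c,np.array([(295,38),(295,209),(371,38),(364,209)]),[(.074,.0315,.014),(-.078,.0315,.014),(.074,-.0315,.014),(-.078,-.0315,.014)],[.55,-.317,-.13]);print(C,r,inv(C,T[None,:]))
```

```text
[ 0.5489 -0.3169 -0.1243] [[ 0.6558  2.2725]
 [-0.7121  2.0988]
 [-0.4597 -1.8549]
 [ 0.5182 -1.9814]]
[ 0.5565 -0.3183 -0.1385] [[ 0.9442 -1.4024]
 [ 1.6749  0.7012]
 [-1.2936 -0.3909]
 [-1.2992  1.3555]] [[-0.0078  0.0003]]
```

Emit:
jog_arm(
  deltas=[
    [-1,[0.01,0.1,0],[0,0,0.02]],
    [-1,[0.02,0.2,0],[0,0,0.04]],
    [-1,[0.045,0.985,0],[0,0,0.063]],
    [-1,[0.045,0.985,0],[0,0,0.063]],
    [-1,[0.045,0.985,0],[0,0,0.063]],
    [-1,[0.045,0.985,0],[0,0,0.063]],
    [-1,[0.045,0.985,0],[0,0,0.063]],
    [-1,[0.045,0.985,0],[0,0,0.063]],
    [-1,[0.045,0.985,0],[0,0,0.063]],
    [-1,[0.045,0.985,0],[0,0,0.063]],
    [-1,[0.045,0.985,0],[0,0,0.063]],
    [-1,[0.045,0.985,0],[0,0,0.063]],
  ],
)

```text
t: 15.27
tool_pos: [0.5067, 0.0985, 0.2338]
tool_rot: [3.139, 0.116, -0.005]
contact_force: [-0.5, -0.1, 0.1]
opening: 0.0854
grip_force: 0.0
```

Tester confirmed at cradle x −8 mm, y 0. Next, down from z 0.234 to 0.105 and grip the fin.

Emit:
jog_arm(
  deltas=[
    [-1,[0,0,-0.09],[0,0,0]],
    [-1,[0,0,-0.18],[0,0,0]],
    [-1,[0,0,-0.26],[0,0,0]],
    [-1,[0,0,-0.322],[0,0,0]],
    [-1,[0,0,-0.322],[0,0,0]],
    [1,[0,0,-0.322],[0,0,0]],
    [1,[0,0,-0.322],[0,0,0]],
    [1,[0,0,-0.322],[0,0,0]],
    [1,[0,0,-0.322],[0,0,0]],
    [1,[0,0,-0.322],[0,0,0]],
    [1,[0,0,-0.322],[0,0,0]],
  ],
  squeeze=30,
)

```text
t: 16.18
tool_pos: [0.5076, 0.0974, 0.1082]
tool_rot: [-3.14, -0.111, -0.003]
contact_force: [-0.6, 0.4, -0.2]
opening: 0.0125
grip_force: 0.0
```

Emit:
jog_arm(
  deltas=[
    [1,[0.002,-0.03,0],[0,0,0]],
    [1,[0.005,-0.08,0],[0,0,0]],
    [1,[0.01,-0.14,0],[0,0,0]],
    [1,[0.014,-0.2,0],[0,0,0]],
    [1,[0.018,-0.26,0],[0,0,0]],
    [1,[0.022,-0.32,0],[0,0,0]],
    [1,[0.026,-0.37,0],[0,0,0]],
    [1,[0.028,-0.395,0],[0,0,0]],
    [1,[0.028,-0.41,0],[0,0,0]],
    [1,[0.028,-0.42,0],[0,0,0]],
    [1,[0.028,-0.42,0],[0,0,0]],
  ],
)

```text
t: 17.1
tool_pos: [0.5193, -0.0674, 0.1082]
tool_rot: [-3.132, -0.11, -0.005]
contact_force: [2.1, 14.2, 6.6]
opening: 0.0118
grip_force: 32.8
```

Right window at its stop. Release, lift and check.

Emit:
jog_arm(
  deltas=[
    [-1,[0,0.008,0],[0,0,0]],
    [-1,[0,0.008,0],[0,0,0]],
    [-1,[0,0.008,0],[0,0,0]],
    [-1,[0,0.008,0.08],[0,0,0]],
    [-1,[0,0.008,0.18],[0,0,0]],
    [-1,[-0.08,0.008,0.28],[0,0,0]],
    [-1,[-0.18,0.008,0.36],[0,0,0]],
    [-1,[-0.28,0.008,0.4],[0,0,0]],
    [-1,[-0.3,0.008,0.4],[0,0,0]],
    [-1,[-0.3,0.008,0.4],[0,0,0]],
  ],
)

```text
t: 17.93
tool_pos: [0.3964, -0.068, 0.2702]
tool_rot: [3.136, 0.109, 0.008]
contact_force: [-0.3, -0.0, -0.3]
opening: 0.0852
grip_force: 0.0
```

Run:
```python
from h import *
im=ctrl.get_image('top'); print(ctrl.get_obs()['tool_pos'],ctrl.get_obs()['contact_force'])
a=cv2.resize(im[120:310,140:500,::-1],None,fx=2.2,fy=2.2,interpolation=cv2.INTER_CUBIC)
cv2.imwrite('pics/t9.png',np.clip(a*1.5,0,255).astype('uint8'))
```

```text
[ 0.39751875 -0.06790012  0.26858664] [-0.18348163  0.12487648  0.12263033]
```

View pics/t9.png

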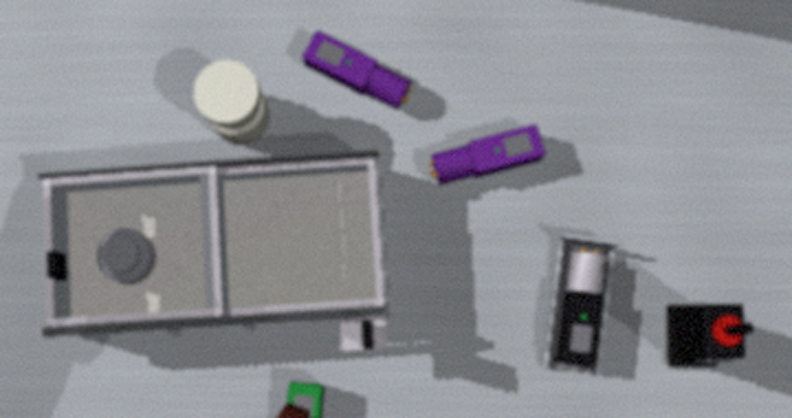

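Both windows are shut: left edge (48,250), right edge (378,235), overlapping at (215,240). The tester is in the cradle at (582,305), and the cap, handset and coupling are where they started.

```bash
python3 -c "
from station import ctrl
print(ctrl.finish_job())"
```

```text
the job is handed in; nothing more can be done
None
```

The tester is lying flat in the cradle with its pins towards the end plate, both windows are shut, and the cap, handset and coupling look unmoved; I handed the job in at about 18 s, but no verdict came back.

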